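# Lock the levelling nut of a wooden box's foot and cap its stud

## Robot

A 6-joint arm with a two-finger parallel gripper is mounted at the origin on the work surface. World frame = base frame: x ahead of the robot, y to its left, z up, the work surface at z = 0. Lengths are in m, angles in rad, forces in N, time in s.
With the tool pointing down it reaches from about 0.275 to 0.75 m from the base axis. Payload 10.2 kg.
Tool frame: the origin (TCP) lies midway between the tips of the shut fingers; the grasp point (between the pads) lies 19 mm behind it; z points along the fingers, y is the direction in which the jaws open and shut (so a half turn about z gives the same grasp; the last joint's range is limited). The gripper opens to 88 mm and grips with 3 to 60 N. Pads are 18 mm wide; open, the fingers measure 123 mm over their backs; the gripper's body (75 mm by 187 mm) begins 45 mm behind the grasp point.
Start: joints at [0.969, 0.313, 1.498, -0, 1.331, -0.223], TCP at [0.194, 0.488, 0.239] pointing down, gripper open.
Joint ranges: [-2.94, 2.94], [-0.97, 2.17], [0.19, 2.56], [-1.23, 4.37], [0.02, 3.11], [-2.88, 2.88]. Speed limits (rad/s): [2.39, 2.39, 3.01, 3.14, 3.14, 3.14].

## Interface

Orientations are given as a rotation vector (axis times angle).
In Python, from station import bot gives the robot as it stands. The module is installed in compiled form; this text tells all that it offers.
- The arm moves only by the tool send_rows, never from a script. Its arguments are lists of equal length, an entry for each row: "hand": the finger opening in m, from 0 to 0.0881; "dp": the shift along the tool's x, y, z in m, a list of three; "roll": the turn about the tool's z in degrees. In form: {"hand": [hand, ...], "dp": [[x, y, z], ...], "roll": [roll, ...]}. A call has 1 to 10 rows; each row is the pose to reach, as a shift and turn from the pose commanded when the call began, along the tool's axes at that moment; what a row does not reach only later rows make up. A row lasts 1/10 s, in which the tool goes at most 50 mm and 8.59 degrees, less where a joint would pass 70% of its speed; a pose out of reach is approached as far as the arm can. A call with a gripper value outside its range is refused whole. The fingers move at their own pace and stop on an object; "grip_force" is the grip in N (left out, the last holds). Time passes only in rows, so rows that repeat a pose let the fingers close. It gives the time, the measured TCP pose, the force and the opening at its end, in the units of the state.
- bot.sense(): the state, without advancing time (a new reading comes with each control period).
- bot.snapshot(name): name is "scene" or "top" or "wrist"; returns the picture (400x640x3 uint8, blue, green, red); there is no depth.
- bot.camera_params(name): a dict with "fx", "fy", "cx", "cy" (pixels), "dist" ([k1, k2, p1, p2, k3] as OpenCV has them; the pictures are not rectified), "origin" and "rotation" of the camera in the world. Camera axes: x right, y down, z forward; pixel columns grow to the right and rows downward; lengths in m; the calibration is good to about 2 mm. A picture is of the moment at which its call begins: read the wrist's pose just before it. camera_params takes no time and is no camera call; for the wrist camera it gives the pose at the moment of the call.
- bot.close_job(): hands the job in, once; it reports no verdict.
Trained networks look in the newest picture that a camera, given by its name, has taken for a name from the list of things; names that differ only in an ending like _2 or _b are one class to them, and where a whole thing is asked for, a point or a joint stands for the part that bears it (a point fixed in the world has none). Each returns a list of dicts, best first, with "p" (0 to 1); they miss things now and then, are a little off and sometimes report something else, mostly with a low value. They report only what shows in the picture. A call takes as long as a camera call. They do not tell look-alikes from the thing itself.
- bot.outline_of(camera, target): "pixels" (400x640 bool, what is visible of it) and "xy" ([column, row] in pixels, amid what is visible of it).
The state is a dict: "time_s": time; "joint_pos": joint angles; "dq": joint speeds; "joint_efforts": joint torques, N m; "tcp_pos": TCP position; "ee_rot": TCP orientation; "contact_force": force on the tool from outside, world axes, zero at the start; "wrist_torque": the same for the moment, N m; "grip_width": opening from 0.0 (shut) to 1.0 (fully open).
Only numpy, scipy, OpenCV 4.12 (cv2) and the standard library are available. Lean on these libraries where they do the work, as an engineer would, in place of code of your own. Each camera call takes 0.05 s, during which the arm holds its last target.

## Task

The upturned base of the wooden box has one bare stud left: screw its upper nut down clockwise until it just meets the stack of spring washers on the lower nut, then tighten it about a quarter turn more (not over-tight) so that it locks, without letting the lower nut turn. Then set the loose wooden foot, hole down, fully home and upright over the end of the stud, let go, and leave the other things on the table where they are.

Things in the scene. Friction and masses are not known exactly. Their poses are not given: they have to be found in the camera images.
- box_base: The box's wooden base, upside down, fixed to the table: 200 x 170 mm, 40 mm high; origin at the centre of its underside, x and y along its sides. Vertical 14 mm steel studs stand at its corners, (+-70, +-55) mm from the origin; three already carry wooden feet (38 mm across, tops 74 mm above the board). The bare one is at (-70, -55) mm, 64 mm high above the board.
- stud_top (a point): Centre of the top end of the bare stud, 104 mm above the table; the stud is vertical.
- first_nut: Lower hexagonal steel nut on the bare stud, 30 mm across flats (34.6 mm across corners), 12 mm thick; origin on the stud axis at its underside (44 to 48 mm above the table), z up; its x axis passes square through two opposite flats. It is only stiff on the thread: it turns if it is gripped and turned.
- first_nut_top (a point): Centre of the lower nut's top face. A stack of dark round spring washers, 27 mm across, lies on it. The stack's free height above this face is between 4 and 13 mm, differs each time and is not measured: where the upper nut meets it must be felt.
- first_nut_corner (a point): Upper edge of one corner of the lower nut, 17.3 mm from the stud axis; it shows whether that nut has turned.
- jam_nut: Upper hexagonal steel nut on the same stud, 30 mm across flats (34.6 mm across corners), 14 mm thick, already started on the thread, its underside 14 to 15.5 mm above the lower nut's top; origin on the stud axis at its underside, z up; its x axis passes square through two opposite flats (others at 60 and 120 degrees). To turn it alone, keep the fingertips above the washers.
- jam_nut_top (a point): Centre of the upper nut's top face. Quick right-hand thread: a clockwise turn seen from above lowers the nut 14 mm. The hexagon is rubber-mounted: it gives about 3 degrees per 0.1 N m and springs back when let go. Held still after turning, it pulls back with about 0.13 N m while running free; past first touch of the washers this grows steadily, to about 0.22 N m at a quarter turn. It stays where it is left.
- foot: The loose wooden foot standing on the table, hole down: a plain round cylinder 38 mm across, 24 mm high, 30 g; origin at the centre of its underside, z up. A blind hole, 18 mm across and 14 mm deep, opens in its underside. The similar turned wooden knob is not it.
- foot_seat (a point): Centre of the blind end of the foot's hole, 14 mm above its underside; it rests on the stud's top when the foot is home. The tightened nut never reaches the foot then.
- wood_knob: Bystander: a mushroom-shaped wooden knob, 42 mm across, 35 mm high, no hole; origin at its underside.
- tape_measure: Bystander: a tape measure, 58 x 32 mm, 50 mm high; origin at its underside.
- sunglasses: Bystander: open sunglasses, 140 x 140 mm, 43 mm high; origin under the middle of the lenses.
- screwdriver: Bystander: a screwdriver lying flat; origin under its middle.
- spray_can: Bystander: a spray can, 66 mm across, 225 mm tall; origin at its underside.
- key_dish: Bystander: a white ring dish, 110 mm across, 22 mm high, with a white ball in it; origin at its underside.
There are look-alikes about, which are no part of the job. What is shaped like the foot but pink or turquoise is not meant.

How it is judged:
On the way, in this order (a step that is already met when the one before it is completed fails the run):
1. the upper nut is down on the spring washers (contact force between jam_nut and first_nut above 5 N), for 0.1 s.
2. the upper nut is tight on the washers, its clamping force 22 to 58 N (about 50 to 130 degrees past first touch), and the fingers are off it (contact force between jam_nut and first_nut between 22 and 58 N and contact force between the fingers and jam_nut below 0.5 N), for 0.3 s.
3. the foot is home over the stud (distance between foot_seat and stud_top below 0.0045 m and angle between foot's own z axis and vertical below 0.12 rad), for 0.2 s.
At the end, for the whole second after the job is handed in: the upper nut presses on the washers and lower nut with 22 to 58 N (about 50 to 130 degrees past first touch), the lower nut's corner is within 2.5 mm of where it was (8 degrees), and the foot rests still and upright (within 7 degrees) on the stud, the end of its hole within 4.5 mm of the stud's top (all of step 3 and contact force between jam_nut and first_nut between 22 and 58 N and distance of first_nut_corner from where it was at the start of the episode below 0.0025 m and linear speed of foot below 0.02 m/s).
It fails at once if the upper nut is over-tightened: more than 75 N on the lower nut (contact force between jam_nut and first_nut above 75 N).
It fails at once if the lower nut is turned by more than about 8 degrees (distance of first_nut_corner from where it was at the start of the episode above 0.0025 m).
It fails at once if a bystander is moved by more than 30 mm (distance of any of wood_knob, tape_measure, sunglasses, screwdriver, spray_can, key_dish from where it was at the start of the episode above 0.03 m).
It also fails if it takes over 72 s, if anything falls off the work surface, if the arm or the gripper's body presses on something with over 40 N, if the wrist force passes 120 N, or if a joint passes its speed limit or range.

## Working session

There is one attempt and no reset: what is moved stays moved. The work goes in short steps, Python scripts to look and compute and a tool call to move; the robot and the scene stay as the last step left them, time stands still between calls to the robot, and variables do not carry over. Pictures are saved under pics/ and viewed, and the job is handed in when it is done.

Besides the shell and the picture viewer there is one more tool, called after "Emit:" by a JSON object that holds its "name" and its "arguments". send_rows: Moves the arm, as the interface text tells. Its arguments: {"type":"object","properties":{"hand":{"type":"array","items":{"type":"number"}},"dp":{"type":"array","items":{"type":"array","items":{"type":"number"}}},"roll":{"type":"array","items":{"type":"number"}},"grip_force":{"type":"number"}},"required":["hand","dp","roll"]}

```bash
mkdir -p pics; ls; python3 - <<'E'
from station import bot
import cv2
s=bot.sense(); print({k:(s[k]) for k in s})
for c in ("scene","top","wrist"):
    im=bot.snapshot(c); cv2.imwrite(f"pics/{c}0.png",im); p=bot.camera_params(c); print(c,p)
E
```

```text
pics
{'time_s': 0.0, 'joint_pos': array([ 9.68600707e-01,  3.13462046e-01,  1.49845011e+00,  1.92139891e-05,
        1.33099061e+00, -2.23415437e-01]), 'dq': array([-8.09255068e-05,  1.59056665e-03,  3.48461938e-04, -1.17014912e-03,
       -1.29405837e-03,  9.30089121e-04]), 'joint_efforts': array([ 7.38039944e-04, -4.02197278e+01, -2.52273774e+01,  6.95742248e-02,
        3.50536848e-02, -8.56205679e-05]), 'tcp_pos': array([0.19400833, 0.48757019, 0.23815   ]), 'ee_rot': array([-5.91340789e-01, -3.08488370e+00,  1.87296829e-03]), 'contact_force': array([-0.18058771, -0.23453113, -0.39449642]), 'wrist_torque': array([ 0.00214858, -0.01687274, -0.00893646]), 'grip_width': 1.0010810138379445}
scene {'fx': 435.10340941725593, 'fy': 435.10340941725593, 'cx': 323.3336254991635, 'cy': 204.7011617348034, 'dist': array([-0.05099707,  0.        ,  0.        ,  0.        ,  0.        ]), 'origin': array([ 0.89705329, -0.5258264 ,  1.10666182]), 'rotation': array([-2.52978922, -0.74191294,  0.18558508])}
top {'fx': 374.2009729061847, 'fy': 374.2009729061847, 'cx': 326.0978678151023, 'cy': 204.64828113102155, 'dist': array([0.03044341, 0.        , 0.        , 0.        , 0.        ]), 'origin': array([ 0.42382386, -0.00363805,  1.13685557]), 'rotation': array([-2.13417054,  2.16069929, -0.17771168])}
wrist {'fx': 330.7151805464495, 'fy': 330.7151805464495, 'cx': 312.5138161388261, 'cy': 198.92255353120632, 'dist': array([0.00706124, 0.        , 0.        , 0.        , 0.        ]), 'origin': array([0.11799049, 0.51874727, 0.38458409]), 'rotation': array([2.37028366, 1.60953551, 0.25851457])}
```

View pics/scene0.png

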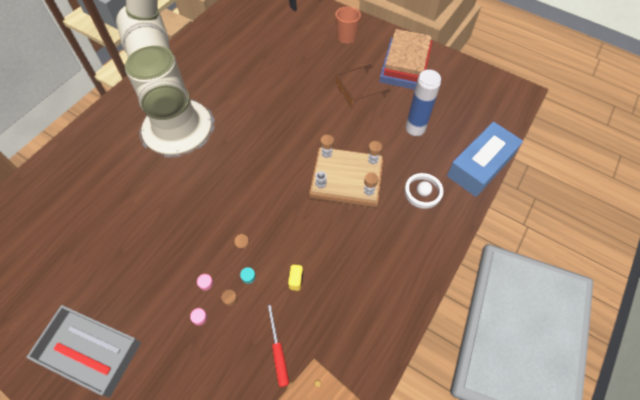

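View pics/top0.png

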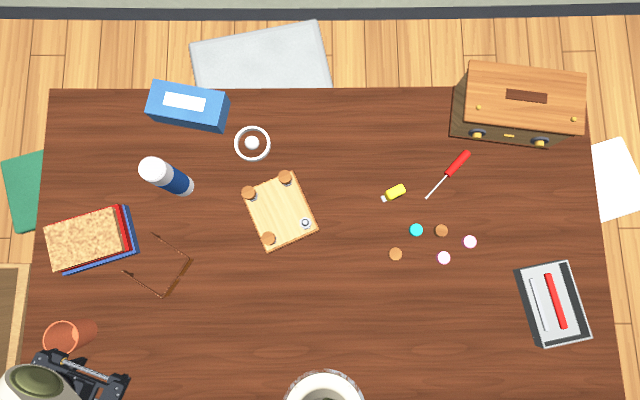

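View pics/wrist0.png

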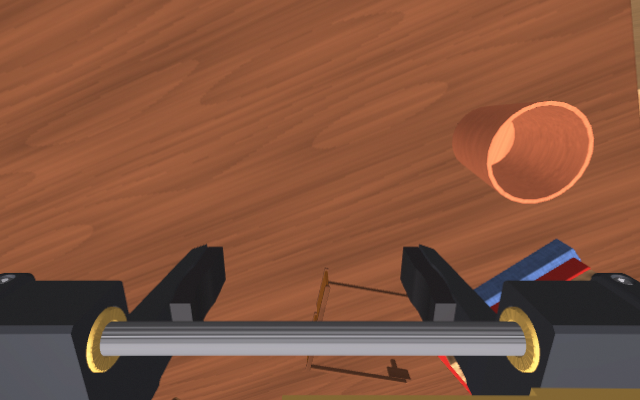

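The scene and top views show the base with the bare stud at top pixel (305,224). Two brown candidates for the foot and knob sit at (396,254) and (441,230).

```bash
cat > h.py <<'E'
from station import bot
import numpy as np, cv2
from scipy.spatial.transform import Rotation as R
def cam(c):
    p=bot.camera_params(c); K=np.array([[p['fx'],0,p['cx']],[0,p['fy'],p['cy']],[0,0,1]])
    return K,np.array(p['dist']),np.array(p['origin']),R.from_rotvec(p['rotation']).as_matrix()
def plane(c,uv,z,P=None):
    K,d,o,M=P or cam(c)
    q=cv2.undistortPoints(np.array(uv,float).reshape(-1,1,2),K,d).reshape(-1,2)
    r=np.c_[q,np.ones(len(q))]@M.T
    return o+r*((z-o[2])/r[:,2])[:,None]
def proj(c,X,P=None):
    K,d,o,M=P or cam(c)
    Y=(np.atleast_2d(X)-o)@M
    return cv2.projectPoints(Y,np.zeros(3),np.zeros(3),K,d)[0].reshape(-1,2)
def tri(cs,uvs,Ps=None):
    A=np.zeros((3,3));b=np.zeros(3)
    for i,(c,uv) in enumerate(zip(cs,uvs)):
        K,d,o,M=(Ps[i] if Ps else cam(c)); q=cv2.undistortPoints(np.array(uv,float).reshape(1,1,2),K,d).ravel()
        r=M@np.array([*q,1]);r/=np.linalg.norm(r);N=np.eye(3)-np.outer(r,r);A+=N;b+=N@o
    return np.linalg.solve(A,b)
E
python3 - <<'E'
from h import *
for c in ("top","scene"):
    im=cv2.imread(f"pics/{c}0.png")
    for n in ("foot","wood_knob","jam_nut","box_base"):
        for r in bot.outline_of(c,n)[:5]: print(c,n,round(r['p'],2),np.round(r['xy'],1),r['pixels'].sum(), plane(c,[r['xy']],{'foot':.012,'wood_knob':.02,'jam_nut':.08,'box_base':.04}[n]).round(4))
im=cv2.imread("pics/top0.png")
cv2.imwrite("pics/topc.png",cv2.resize(im[160:280,230:490],None,fx=3,fy=3,interpolation=cv2.INTER_CUBIC))
im=cv2.imread("pics/scene0.png")
cv2.imwrite("pics/scc.png",cv2.resize(im[120:330,180:400],None,fx=2.7,fy=2.7,interpolation=cv2.INTER_CUBIC))
E
```

```text
top foot 0.72 [414.1 228.5] 146 [[ 0.5213 -0.283   0.012 ]]
top foot 0.68 [442.9 228. ] 121 [[ 0.5219 -0.3697  0.012 ]]
top foot 0.65 [465.9 243.6] 137 [[ 0.4744 -0.4355  0.012 ]]
top foot 0.51 [441.1 253.6] 122 [[ 0.4455 -0.3596  0.012 ]]
top wood_knob 0.45 [392.7 255.3] 145 [[ 0.4419 -0.2136  0.02  ]]
top jam_nut 0.43 [307.2 221.3] 78 [[0.5395 0.0365 0.08  ]]
top box_base 0.81 [280.3 213. ] 3955 [[0.5694 0.1172 0.04  ]]
top box_base 0.56 [161.4 177.8] 1300 [[0.679  0.4692 0.04  ]]
scene foot 0.77 [245.5 275. ] 174 [[ 0.5108 -0.2887  0.012 ]]
scene foot 0.58 [201.  282.5] 167 [[ 0.425  -0.3693  0.012 ]]
scene foot 0.57 [229.8 297.8] 200 [[ 0.5147 -0.3605  0.012 ]]
scene foot 0.51 [199.6 317.4] 215 [[ 0.4823 -0.4427  0.012 ]]
scene foot 0.32 [424.6  99.5] 1404 [[0.6364 0.5362 0.012 ]]
scene wood_knob 0.57 [239.6 242.7] 175 [[ 0.443  -0.2249  0.02  ]]
scene box_base 0.61 [349.5 171.8] 3744 [[0.582  0.1268 0.04  ]]
scene box_base 0.58 [280.6 359.7] 534 [[ 0.719  -0.4183  0.04  ]]
```

View pics/topc.png

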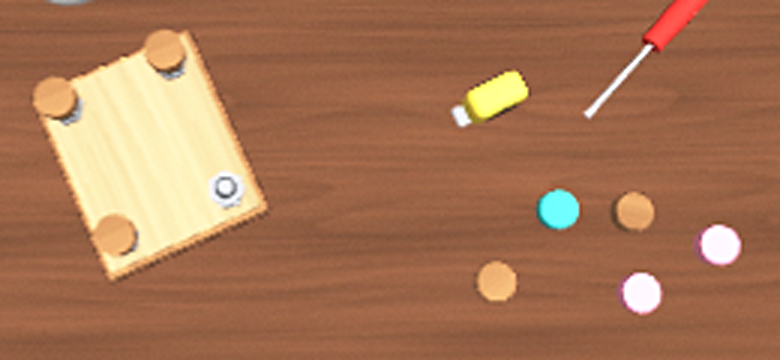

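View pics/scc.png

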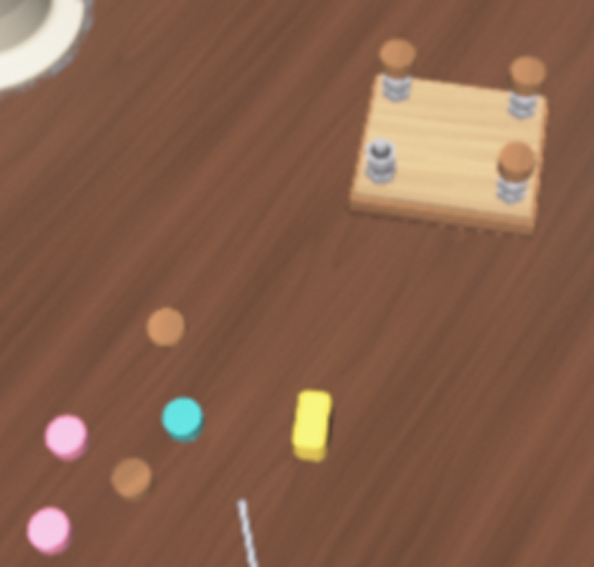

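```bash
cat >> h.py <<'E'
def totool(d):
    return R.from_rotvec(bot.sense()['ee_rot']).inv().apply(d)
E
python3 - <<'E'
from h import *
S=tri(["top","scene"],[(305.3,221.9),(320.4,174.5)]); print("stud",S, plane("top",[(305.3,221.9)],.104),plane("scene",[(320.4,174.5)],.104))
for n,a,b,z in(("A",(441.2,230),(228.4,296.5),.02),("B",(395.5,253.5),(241.2,240.8),.02)):
    print(n,tri(["top","scene"],[a,b]),plane("top",[a],z),plane("scene",[b],z))
s=bot.sense();print(R.from_rotvec(s['ee_rot']).as_matrix().round(4))
T=plane("top",[(305.3,221.9)],.104)[0]; 
print(proj("wrist",[s['tcp_pos']]), (totool(np.array([T[0],T[1],.24])-s['tcp_pos'])).round(4))
# camera in tool frame
K,d,o,M=cam("wrist");Rt=R.from_rotvec(s['ee_rot']).as_matrix();print(Rt.T@(o-s['tcp_pos']),(Rt.T@M).round(3))
E
```

```text
stud [0.53564635 0.04085565 0.09649939] [[0.53523593 0.04088818 0.104     ]] [[0.53796078 0.03626513 0.104     ]]
A [ 0.51433812 -0.36101522  0.02389583] [[ 0.51522937 -0.36168654  0.02      ]] [[ 0.5123321  -0.36094283  0.02      ]]
B [ 0.44690068 -0.22043513  0.0288918 ] [[ 0.44711919 -0.22214337  0.02      ]] [[ 0.44315121 -0.2179447   0.02      ]]
[[-9.291e-01  3.698e-01 -0.000e+00]
 [ 3.698e-01  9.291e-01 -0.000e+00]
 [ 0.000e+00 -1.000e-04 -1.000e+00]]
[[311.06428683 263.20470405]] [-0.4822 -0.2891 -0.0013]
[ 0.08220457  0.00065629 -0.14625298] [[ 0.001 -0.949 -0.315]
 [ 1.     0.001  0.   ]
 [ 0.    -0.315  0.949]]
```

Emit:
{"name": "send_rows", "arguments": {"hand": [0.088, 0.088, 0.088, 0.088, 0.088, 0.088, 0.088, 0.088, 0.088, 0.088], "dp": [[-0.043, -0.026, 0], [-0.086, -0.052, 0], [-0.129, -0.077, 0], [-0.172, -0.103, 0], [-0.215, -0.129, 0], [-0.258, -0.155, 0], [-0.301, -0.18, 0], [-0.344, -0.206, 0], [-0.387, -0.232, 0], [-0.43, -0.258, 0]], "roll": [0, 0, 0, 0, 0, 0, 0, 0, 0, 0]}}

```text
time_s: 1.55
tcp_pos: [0.4983, 0.0883, 0.2389]
ee_rot: [0.592, 3.085, 0.0]
contact_force: [1.4, -0.1, 0.3]
grip_width: 1.0
```

Emit:
{"name": "send_rows", "arguments": {"hand": [0.088, 0.088, 0.088, 0.088], "dp": [[-0.026, -0.016, 0.02], [-0.052, -0.031, 0.04], [-0.052, -0.031, 0.04], [-0.052, -0.031, 0.04]], "roll": [0, 0, 0, 0]}}

```text
time_s: 1.95
tcp_pos: [0.5341, 0.0422, 0.1986]
ee_rot: [-0.592, -3.084, -0.0]
contact_force: [0.1, 0.5, -0.1]
grip_width: 0.999
```

```bash
python3 - <<'E'
from h import *
s=bot.sense();print(s['time_s'],s['tcp_pos'],s['joint_pos'].round(3),s['contact_force'],s['wrist_torque'])
im=bot.snapshot("wrist");cv2.imwrite("pics/w1.png",im)
S=np.array([.5355,.0405,.104]);print(proj("wrist",[S,S-[0,0,.04]]))
for n in("jam_nut","first_nut"):
    for r in bot.outline_of("wrist",n)[:3]:print(n,r['p'],r['xy'],r['pixels'].sum())
E
```

```text
1.95 [0.53405379 0.04223671 0.19862473] [-0.14   0.371  1.525  0.     1.247 -1.331] [ 0.07940129  0.45293675 -0.09875474] [ 0.0291363  -0.04432089 -0.02943056]
[[309.49470336 204.2035482 ]
 [309.87283154 189.33728512]]
jam_nut 0.76 [315.7, 180.7] 892
first_nut 0.67 [500.6, 280.0] 874
first_nut 0.5 [309.8, 171.8] 141
```

View pics/w1.png

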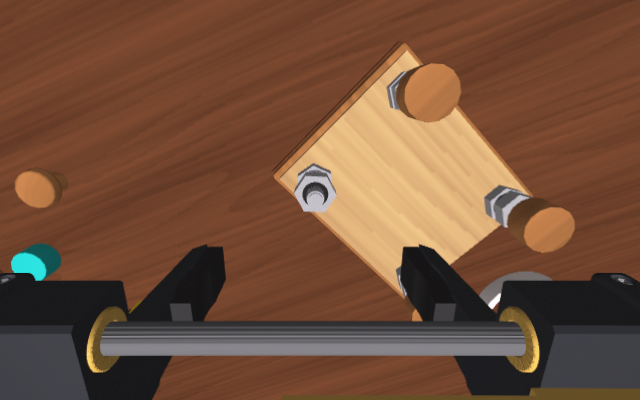

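```bash
python3 - <<'E'
from h import *
im=cv2.imread("pics/w1.png")
cv2.imwrite("pics/w1c.png",cv2.resize(im[150:230,270:360],None,fx=7,fy=7,interpolation=cv2.INTER_CUBIC))
E
```

```text
(no output)
```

View pics/w1c.png

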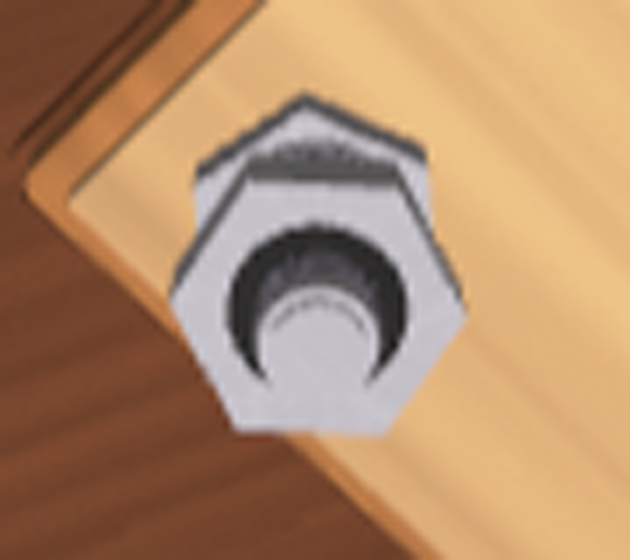

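```bash
python3 - <<'E'
from h import *
from scipy.optimize import least_squares
s=bot.sense();P=cam("wrist")
c=np.array([(247,180),(398,185),(466,308),(388,432),(237,432),(172,292)],float)/7+[270,150]-.43
st=np.array([318,345])/7+[270,150]-.43
def hexw(p):
    a=p[3]+np.arange(6)*np.pi/3; return np.c_[p[0]+.01732*np.cos(a),p[1]+.01732*np.sin(a),np.full(6,p[2])]
best=None
for sg in(1,-1):
  for k in range(6):
    f=lambda p:(proj("wrist",hexw(p),P)-(c if sg>0 else c[::-1])).ravel()
    r=least_squares(f,[.535,.041,.087,k*np.pi/3],x_scale=[.01,.01,.01,.1])
    if best is None or r.cost<best.cost:best=r
p=best.x;print(p,np.degrees(p[3])%60,best.cost)
print("stud top",plane("wrist",[st],.104,P))
Rt=R.from_rotvec(s['ee_rot']).as_matrix()
ty=np.degrees(np.arctan2(Rt[1,1],Rt[0,1]));print("tool y yaw",ty)
# flat normal yaw = corner+30 ; roll +r lowers yaw
nr=(np.degrees(p[3])+30-ty); r=-(nr); print("roll options",[(r%60)+60*k for k in range(-3,3)])
print(s['joint_pos'][5])
E
```

```text
[0.53319534 0.04647606 0.09016498 4.29609744] 6.148251568515633 1.802032241182213
stud top [[0.53326819 0.04633608 0.104     ]]
tool y yaw 68.3693760425783
roll options [np.float64(-147.77887552593737), np.float64(-87.77887552593737), np.float64(-27.778875525937366), np.float64(32.221124474062634), np.float64(92.22112447406263), np.float64(152.22112447406263)]
-1.3315334338931297
```

The wrist view shows the jam nut around (315,190), the stud top at (315,199), and the mushroom knob at (40,188). I'll rotate to the flats and look closer.

Emit:
{"name": "send_rows", "arguments": {"hand": [0.088, 0.088, 0.088, 0.088, 0.088, 0.088], "dp": [[0, 0.001, 0.01], [0.001, 0.002, 0.02], [0.001, 0.002, 0.03], [0.001, 0.002, 0.04], [0.001, 0.002, 0.04], [0.001, 0.002, 0.04]], "roll": [-7, -14, -21, -28, -28, -28]}}

```text
time_s: 2.7
tcp_pos: [0.5341, 0.045, 0.1596]
ee_rot: [-0.169, 3.136, -0.0]
contact_force: [0.9, 0.6, 0.1]
grip_width: 0.996
```

```bash
python3 - <<'E'
from h import *
s=bot.sense();print(s['time_s'],s['tcp_pos'],s['joint_pos'].round(3),s['contact_force'],s['wrist_torque'])
im=bot.snapshot("wrist");cv2.imwrite("pics/w2.png",im)
u=proj("wrist",[[.5332,.0464,.09]])[0];print(u)
x0,y0=int(u[0])-55,int(u[1])-50;print(x0,y0)
cv2.imwrite("pics/w2c.png",cv2.resize(im[y0:y0+95,x0:x0+110],None,fx=6,fy=6,interpolation=cv2.INTER_CUBIC))
E
```

```text
2.7 [0.53409344 0.0449632  0.15958762] [-0.135  0.41   1.576  0.     1.154 -1.813] [0.93494395 0.64532742 0.09549213] [ 0.03130551 -0.00963207 -0.01343473]
[313.87189916 211.65482252]
258 161
```

View pics/w2c.png

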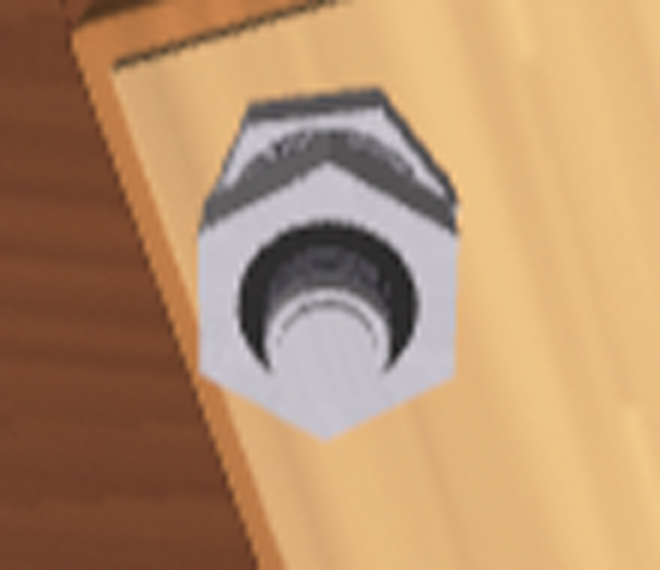

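```bash
python3 - <<'E'
from h import *
from scipy.optimize import least_squares
s=bot.sense();P=cam("wrist")
c=np.array([(327,162),(458,230),(455,378),(327,440),(200,375),(199,228)],float)/6+[258,161]-.42
st=np.array([328,350])/6+[258,161]-.42
def hexw(p):
    a=p[3]+np.arange(6)*np.pi/3; return np.c_[p[0]+.01732*np.cos(a),p[1]+.01732*np.sin(a),np.full(6,p[2])]
best=None
for sg in(1,-1):
  for k in range(6):
    f=lambda p:(proj("wrist",hexw(p),P)-(c if sg>0 else c[::-1])).ravel()
    r=least_squares(f,[.535,.041,.087,k*np.pi/3],x_scale=[.01,.01,.01,.1])
    if best is None or r.cost<best.cost:best=r
p=best.x;print(p,np.degrees(p[3])%60,best.cost)
print("stud top",plane("wrist",[st],.104,P))
Rt=R.from_rotvec(s['ee_rot']).as_matrix()
ty=np.degrees(np.arctan2(Rt[1,1],Rt[0,1]));print("tool y yaw",ty)
print("roll",(-(np.degrees(p[3])+30-ty)+30)%60-30)
for q in(p[:3],plane("wrist",[st],.104,P)[0]): print("tool",totool(q-s['tcp_pos']))
print(proj("wrist",[s['tcp_pos']]))
E
```

```text
[ 0.53272798  0.04517073  0.09073721 -1.99186728] 5.874411523310016 0.9324448908441283
stud top [[0.53314008 0.04526991 0.104     ]]
tool y yaw 96.16588988929394
roll 0.2914783659839202
tool [0.00155827 0.00052003 0.06895699]
tool [0.0011189  0.00057024 0.0556948 ]
[[311.01031365 262.65135046]]
```

Emit:
{"name": "send_rows", "arguments": {"hand": [0.088, 0.088, 0.07, 0.06, 0.05, 0.05], "dp": [[-0.001, 0, 0.03], [-0.001, 0, 0.06], [-0.001, 0, 0.075], [-0.001, 0, 0.083], [-0.001, 0, 0.083], [-0.001, 0, 0.083]], "roll": [0, 0, 0, 0, 0, 0]}}

```text
time_s: 3.35
tcp_pos: [0.5356, 0.0445, 0.0768]
ee_rot: [-0.172, 3.135, -0.001]
contact_force: [1.6, 0.2, 0.7]
grip_width: 0.656
```

```bash
cat >> h.py <<'E'
def avg(n):
    T=[];F=[]
    for i in range(n):
        bot.snapshot("wrist");s=bot.sense();T.append(s['wrist_torque']);F.append(s['contact_force'])
    T=np.array(T);F=np.array(F);print("t",round(s['time_s'],2),"Tz",T[:,2].round(3),"mean",T.mean(0).round(4),"sd",T[:,2].std().round(4),"F",F.mean(0).round(2),"j6",round(s['joint_pos'][5],3),"tcp",s['tcp_pos'].round(4),"w",round(s['grip_width'],3))
E
python3 - <<'E'
from h import *
avg(6)
im=bot.snapshot("wrist");cv2.imwrite("pics/w3.png",im[100:400,150:480])
E
```

```text
t 3.65 Tz [-0.009  0.013  0.007 -0.019 -0.016  0.014] mean [ 0.0441  0.0225 -0.0018] sd 0.0136 F [-0.   -0.12 -0.01] j6 -1.816 tcp [0.5352 0.0445 0.0762] w 0.567
```

View pics/w3.png

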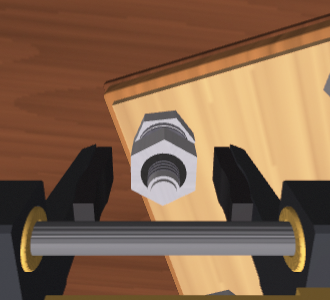

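The view shows the nut centred between the open fingers (crop column 164, fingertips at 112 and 213). I'll close on it.

Emit:
{"name": "send_rows", "arguments": {"hand": [0.04, 0.034, 0.028, 0.026, 0.026], "dp": [[0, 0, 0], [0, 0, 0], [0, 0, 0], [0, 0, 0], [0, 0, 0]], "roll": [0, 0, 0, 0, 0], "grip_force": 40}}

```text
time_s: 4.2
tcp_pos: [0.535, 0.0447, 0.0758]
ee_rot: [0.173, -3.137, -0.0]
contact_force: [-0.9, 2.0, 1.3]
grip_width: 0.336
```

```bash
python3 - <<'E'
from h import *
avg(5)
E
```

```text
t 4.45 Tz [-0.018 -0.025  0.012 -0.002  0.012] mean [ 0.4842  0.1123 -0.0042] sd 0.0152 F [-0.53  2.87  1.07] j6 -1.816 tcp [0.535  0.0447 0.0757] w 0.335
```

Emit:
{"name": "send_rows", "arguments": {"hand": [0.026, 0.026, 0.026, 0.026], "dp": [[0, 0, 0.0003], [0, 0, 0.0006], [0, 0, 0.0008], [0, 0, 0.0008]], "roll": [8, 16, 20, 20]}}

```text
time_s: 4.85
tcp_pos: [0.535, 0.0442, 0.0751]
ee_rot: [-0.375, -3.119, 0.001]
contact_force: [-2.5, -0.8, 2.7]
grip_width: 0.338
```

```bash
python3 - <<'E'
from h import *
avg(6)
E
```

```text
t 5.15 Tz [0.139 0.082 0.095 0.179 0.069 0.154] mean [-0.2761  0.4233  0.1197] sd 0.04 F [-2.49 -1.65  3.92] j6 -1.468 tcp [0.535  0.0443 0.075 ] w 0.334
```

Emit:
{"name": "send_rows", "arguments": {"hand": [0.026, 0.026, 0.026, 0.026], "dp": [[0, 0, 0.0003], [0, 0, 0.0006], [0, 0, 0.0008], [0, 0, 0.0008]], "roll": [8, 16, 20, 20]}}

```text
time_s: 5.55
tcp_pos: [0.5348, 0.0438, 0.0742]
ee_rot: [-0.912, -3.006, 0.002]
contact_force: [-4.5, -5.4, 5.1]
grip_width: 0.334
```

```bash
python3 - <<'E'
from h import *
avg(8)
E
```

```text
t 5.95 Tz [0.162 0.131 0.135 0.122 0.117 0.137 0.127 0.159] mean [-0.9227  0.7415  0.1363] sd 0.0153 F [-4.32 -5.52  4.67] j6 -1.119 tcp [0.5348 0.0438 0.0742] w 0.336
```

Emit:
{"name": "send_rows", "arguments": {"hand": [0.026, 0.026, 0.026, 0.026], "dp": [[0, 0, 0.0003], [0, 0, 0.0006], [0, 0, 0.0008], [0, 0, 0.0008]], "roll": [8, 16, 20, 20]}}

```text
time_s: 6.35
tcp_pos: [0.5344, 0.0435, 0.0734]
ee_rot: [-1.42, -2.801, 0.004]
contact_force: [-7.0, -8.5, 6.4]
grip_width: 0.333
```

```bash
python3 - <<'E'
from h import *
avg(8)
E
```

```text
t 6.75 Tz [0.171 0.154 0.113 0.119 0.096 0.189 0.104 0.119] mean [-1.3172  1.1212  0.133 ] sd 0.0317 F [-6.8  -7.83  6.08] j6 -0.769 tcp [0.5345 0.0435 0.0734] w 0.333
```

Emit:
{"name": "send_rows", "arguments": {"hand": [0.034, 0.038, 0.042], "dp": [[0, 0, 0], [0.0007, -0.0011, 0], [0.0007, -0.0011, 0]], "roll": [0, 0, 0]}}

```text
time_s: 7.05
tcp_pos: [0.5337, 0.0446, 0.0731]
ee_rot: [-1.419, -2.803, -0.001]
contact_force: [0.2, 0.6, 0.2]
grip_width: 0.473
```

```bash
python3 - <<'E'
from h import *
avg(3)
im=bot.snapshot("wrist");cv2.imwrite("pics/w4.png",cv2.resize(im[180:300,230:400],None,fx=4,fy=4,interpolation=cv2.INTER_CUBIC))
E
```

```text
t 7.2 Tz [ 0.011 -0.029 -0.03 ] mean [-0.0487  0.0334 -0.0159] sd 0.019 F [-0.05 -0.26 -0.67] j6 -0.769 tcp [0.5338 0.0446 0.0733] w 0.473
```

View pics/w4.png

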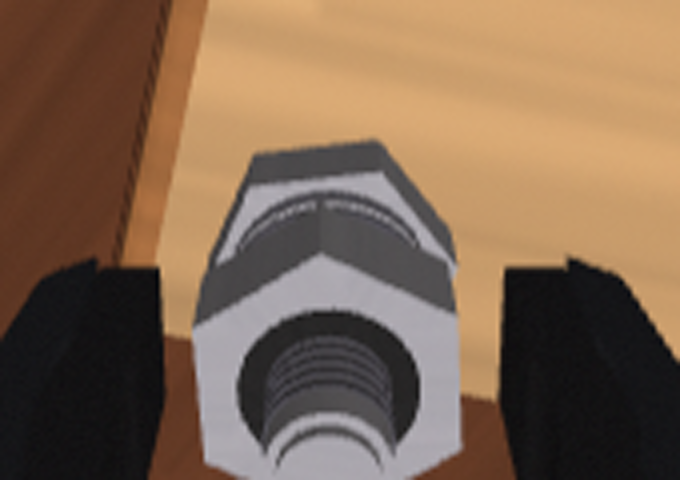

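Emit:
{"name": "send_rows", "arguments": {"hand": [0.034, 0.03, 0.026, 0.026], "dp": [[0, -0.0003, 0], [0, -0.0003, 0], [0, -0.0003, 0], [0, -0.0003, 0]], "roll": [-4, -4, -4, -4]}}

```text
time_s: 7.65
tcp_pos: [0.5335, 0.0443, 0.0733]
ee_rot: [1.322, 2.85, 0.0]
contact_force: [0.9, 1.0, -0.2]
grip_width: 0.337
```

```bash
python3 - <<'E'
from h import *
avg(4)
E
```

```text
t 7.85 Tz [ 0.031 -0.002 -0.013 -0.044] mean [ 0.1254 -0.0897 -0.007 ] sd 0.0267 F [ 0.65  1.28 -1.1 ] j6 -0.839 tcp [0.5336 0.0443 0.0733] w 0.335
```

Emit:
{"name": "send_rows", "arguments": {"hand": [0.026, 0.026, 0.026, 0.026, 0.026], "dp": [[0, 0, 0.0003], [0, 0, 0.0006], [0, 0, 0.0009], [0, 0, 0.001], [0, 0, 0.001]], "roll": [8, 16, 24, 28, 28]}}

```text
time_s: 8.35
tcp_pos: [0.5334, 0.0443, 0.0724]
ee_rot: [-1.971, -2.446, 0.0]
contact_force: [-0.3, 0.3, -0.3]
grip_width: 0.338
```

```bash
python3 - <<'E'
from h import *
avg(8)
E
```

```text
t 8.75 Tz [0.13  0.125 0.115 0.126 0.099 0.095 0.089 0.135] mean [0.0658 0.1268 0.1139] sd 0.0165 F [-0.51  0.75  0.9 ] j6 -0.351 tcp [0.5335 0.0443 0.0723] w 0.335
```

Emit:
{"name": "send_rows", "arguments": {"hand": [0.026, 0.026, 0.026, 0.026, 0.026], "dp": [[0, 0, 0.0003], [0, 0, 0.0006], [0, 0, 0.0009], [0, 0, 0.0012], [0, 0, 0.0012]], "roll": [8, 16, 24, 30, 30]}}

```text
time_s: 9.25
tcp_pos: [0.5333, 0.0443, 0.0711]
ee_rot: [-2.537, -1.852, 0.001]
contact_force: [-0.9, 1.2, 1.5]
grip_width: 0.335
```

```bash
python3 - <<'E'
from h import *
avg(8)
E
```

```text
t 9.65 Tz [0.121 0.098 0.063 0.191 0.137 0.143 0.143 0.16 ] mean [0.0426 0.5106 0.1321] sd 0.0363 F [-2.8   0.59  2.81] j6 0.172 tcp [0.5333 0.0443 0.0711] w 0.339
```

Emit:
{"name": "send_rows", "arguments": {"hand": [0.026, 0.026, 0.026, 0.026, 0.026], "dp": [[0, 0, 0.0003], [0, 0, 0.0006], [0, 0, 0.0009], [0, 0, 0.0012], [0, 0, 0.0012]], "roll": [8, 16, 24, 30, 30]}}

```text
time_s: 10.15
tcp_pos: [0.5332, 0.0443, 0.0699]
ee_rot: [-2.93, -1.133, 0.001]
contact_force: [-4.6, 1.1, 4.8]
grip_width: 0.335
```

```bash
python3 - <<'E'
from h import *
avg(8)
E
```

```text
t 10.55 Tz [0.129 0.103 0.15  0.14  0.079 0.119 0.114 0.096] mean [0.1517 0.9411 0.1164] sd 0.0219 F [-5.07  1.18  3.9 ] j6 0.694 tcp [0.5332 0.0443 0.0699] w 0.335
```

Emit:
{"name": "send_rows", "arguments": {"hand": [0.026, 0.026, 0.026, 0.026, 0.026], "dp": [[0, 0, 0.0003], [0, 0, 0.0006], [0, 0, 0.0009], [0, 0, 0.0011], [0, 0, 0.0011]], "roll": [8, 16, 24, 30, 30]}}

```text
time_s: 11.05
tcp_pos: [0.5331, 0.0445, 0.0687]
ee_rot: [-3.123, -0.335, 0.001]
contact_force: [-5.3, 1.5, 3.6]
grip_width: 0.334
```

```bash
python3 - <<'E'
from h import *
avg(8)
E
```

```text
t 11.45 Tz [0.133 0.193 0.176 0.14  0.092 0.116 0.115 0.129] mean [0.3191 0.9805 0.1367] sd 0.0309 F [-5.06  2.09  4.24] j6 1.218 tcp [0.5332 0.0445 0.0687] w 0.342
```

Emit:
{"name": "send_rows", "arguments": {"hand": [0.026, 0.026, 0.026, 0.026, 0.026], "dp": [[0, 0, 0.0003], [0, 0, 0.0006], [0, 0, 0.0009], [0, 0, 0.0011], [0, 0, 0.0011]], "roll": [8, 16, 24, 30, 30]}}

```text
time_s: 11.95
tcp_pos: [0.5332, 0.0446, 0.0676]
ee_rot: [-3.104, 0.485, 0.002]
contact_force: [-5.3, 4.2, 3.6]
grip_width: 0.336
```

```bash
python3 - <<'E'
from h import *
avg(8)
E
```

```text
t 12.35 Tz [0.112 0.083 0.146 0.079 0.14  0.136 0.128 0.078] mean [0.4855 0.9483 0.1129] sd 0.027 F [-5.08  2.58  3.68] j6 1.741 tcp [0.5332 0.0446 0.0676] w 0.337
```

Emit:
{"name": "send_rows", "arguments": {"hand": [0.026, 0.026, 0.026, 0.026, 0.026], "dp": [[0, 0, 0.0003], [0, 0, 0.0006], [0, 0, 0.0009], [0, 0, 0.0011], [0, 0, 0.0011]], "roll": [8, 16, 24, 30, 30]}}

```text
time_s: 12.85
tcp_pos: [0.5332, 0.0447, 0.0666]
ee_rot: [-2.872, 1.271, 0.001]
contact_force: [-5.4, 2.9, 4.6]
grip_width: 0.335
```

```bash
python3 - <<'E'
from h import *
avg(8)
E
```

```text
t 13.25 Tz [0.119 0.188 0.127 0.133 0.133 0.151 0.134 0.158] mean [0.6517 0.9297 0.1428] sd 0.0209 F [-4.71  3.28  4.31] j6 2.265 tcp [0.5332 0.0447 0.0666] w 0.338
```

Emit:
{"name": "send_rows", "arguments": {"hand": [0.026, 0.026, 0.026, 0.026, 0.026], "dp": [[0, 0, 0.0003], [0, 0, 0.0006], [0, 0, 0.0009], [0, 0, 0.0011], [0, 0, 0.0011]], "roll": [8, 16, 24, 28, 28]}}

```text
time_s: 13.75
tcp_pos: [0.5334, 0.0448, 0.0658]
ee_rot: [-2.481, 1.927, 0.001]
contact_force: [-5.6, 4.9, 7.8]
grip_width: 0.335
```

```bash
python3 - <<'E'
from h import *
avg(8)
E
```

```text
t 14.15 Tz [0.152 0.139 0.188 0.142 0.136 0.153 0.164 0.174] mean [0.7505 1.0357 0.156 ] sd 0.0171 F [-5.4   4.42  7.46] j6 2.754 tcp [0.5333 0.0448 0.0658] w 0.339
```

Emit:
{"name": "send_rows", "arguments": {"hand": [0.034, 0.045, 0.05, 0.05, 0.05, 0.05, 0.05, 0.05, 0.05, 0.05], "dp": [[0, 0, 0], [0, 0, 0], [0, 0, 0], [0, 0, 0], [0, 0, 0], [0, 0, 0], [0, 0, 0], [0, 0, 0], [0, 0, 0], [0, 0, 0]], "roll": [0, 0, 0, -8.5, -17, -25.5, -34, -42.5, -51, -59.5]}}

```text
time_s: 15.15
tcp_pos: [0.5337, 0.0441, 0.0654]
ee_rot: [3.112, -0.433, 0.001]
contact_force: [-0.5, 0.2, -0.3]
grip_width: 0.571
```

Emit:
{"name": "send_rows", "arguments": {"hand": [0.05, 0.05, 0.05, 0.05, 0.05, 0.05, 0.05, 0.045, 0.042, 0.042], "dp": [[0, 0, 0], [0, 0, 0], [0, 0, 0], [0, 0, 0], [0, 0, 0], [0, 0, 0], [0, 0, 0], [0, 0, 0], [0, 0, 0], [0, 0, 0]], "roll": [-8.5, -17, -25.5, -34, -42.5, -51, -59.5, -65, -65, -65]}}

```text
time_s: 16.15
tcp_pos: [0.5336, 0.0442, 0.0655]
ee_rot: [2.863, 1.294, 0.0]
contact_force: [0.2, 0.9, -0.1]
grip_width: 0.477
```

```bash
python3 - <<'E'
from h import *
avg(3)
im=bot.snapshot("wrist");cv2.imwrite("pics/w5.png",cv2.resize(im[180:300,230:400],None,fx=4,fy=4,interpolation=cv2.INTER_CUBIC))
E
```

```text
t 16.3 Tz [-0.009  0.    -0.038] mean [-0.0723  0.0885 -0.0156] sd 0.0165 F [-0.33 -0.05 -0.02] j6 0.584 tcp [0.5335 0.0442 0.0655] w 0.477
```

View pics/w5.png

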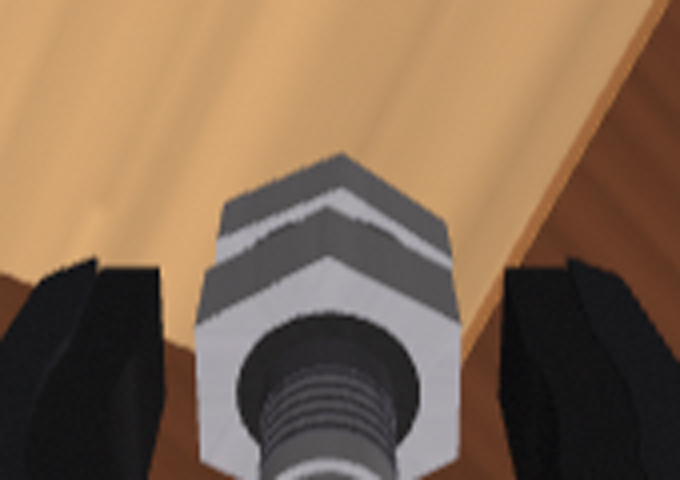

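Emit:
{"name": "send_rows", "arguments": {"hand": [0.034, 0.03, 0.026, 0.026], "dp": [[0, -0.0002, 0], [0, -0.0002, 0], [0, -0.0002, 0], [0, -0.0002, 0]], "roll": [0, 0, 0, 0]}}

```text
time_s: 16.75
tcp_pos: [0.5333, 0.0445, 0.0655]
ee_rot: [-2.861, -1.298, 0.0]
contact_force: [0.2, -0.4, 0.1]
grip_width: 0.339
```

```bash
python3 - <<'E'
from h import *
avg(4)
E
```

```text
t 16.95 Tz [-0.014  0.01  -0.018  0.026] mean [0.0436 0.1754 0.0012] sd 0.018 F [-0.08  0.85  0.68] j6 0.583 tcp [0.5333 0.0445 0.0655] w 0.337
```

Emit:
{"name": "send_rows", "arguments": {"hand": [0.026, 0.026, 0.026, 0.026, 0.026], "dp": [[0, 0, 0.0002], [0, 0, 0.0004], [0, 0, 0.0006], [0, 0, 0.0006], [0, 0, 0.0006]], "roll": [8, 16, 20, 20, 20]}}

```text
time_s: 17.45
tcp_pos: [0.5333, 0.0445, 0.0651]
ee_rot: [-3.042, -0.785, 0.0]
contact_force: [-2.5, 1.4, 3.0]
grip_width: 0.331
```

```bash
python3 - <<'E'
from h import *
avg(10)
E
```

```text
t 17.95 Tz [0.189 0.196 0.16  0.174 0.187 0.176 0.181 0.216 0.171 0.177] mean [0.2592 0.5761 0.1828] sd 0.0147 F [-2.6   1.53  4.66] j6 0.932 tcp [0.5333 0.0445 0.065 ] w 0.336
```

Emit:
{"name": "send_rows", "arguments": {"hand": [0.026, 0.026, 0.026, 0.026, 0.026], "dp": [[0, 0, 0.0003], [0, 0, 0.0006], [0, 0, 0.0007], [0, 0, 0.0007], [0, 0, 0.0007]], "roll": [8, 16, 20, 20, 20]}}

```text
time_s: 18.45
tcp_pos: [0.5333, 0.0445, 0.0645]
ee_rot: [-3.132, -0.242, -0.0]
contact_force: [-3.7, 2.7, 7.0]
grip_width: 0.339
```

```bash
python3 - <<'E'
from h import *
avg(12)
E
```

```text
t 19.05 Tz [0.222 0.203 0.224 0.239 0.159 0.235 0.242 0.189 0.158 0.18  0.228 0.195] mean [0.3307 0.7312 0.2061] sd 0.0288 F [-3.32  2.2   6.96] j6 1.281 tcp [0.5333 0.0445 0.0645] w 0.334
```

Emit:
{"name": "send_rows", "arguments": {"hand": [0.026, 0.026, 0.026, 0.026, 0.026], "dp": [[0, 0, 0.0003], [0, 0, 0.0006], [0, 0, 0.0006], [0, 0, 0.0006], [0, 0, 0.0006]], "roll": [8, 16, 18, 18, 18]}}

```text
time_s: 19.55
tcp_pos: [0.5333, 0.0445, 0.064]
ee_rot: [-3.131, 0.251, -0.0]
contact_force: [-3.6, 2.2, 8.0]
grip_width: 0.337
```

```bash
python3 - <<'E'
from h import *
avg(14)
E
```

```text
t 20.25 Tz [0.268 0.23  0.225 0.253 0.269 0.249 0.198 0.217 0.28  0.226 0.247 0.241
 0.244 0.269] mean [0.3795 0.8197 0.244 ] sd 0.0225 F [-4.08  2.14  8.12] j6 1.595 tcp [0.5333 0.0446 0.064 ] w 0.333
```

Emit:
{"name": "send_rows", "arguments": {"hand": [0.036, 0.045, 0.055, 0.06, 0.06, 0.06, 0.06, 0.06], "dp": [[0, 0, 0], [0, 0, 0], [0, 0, -0.005], [0, 0, -0.03], [0, 0, -0.07], [0, 0, -0.11], [0, 0, -0.135], [0, 0, -0.135]], "roll": [0, 0, 0, 0, 0, 0, 0, 0]}}

```text
time_s: 21.05
tcp_pos: [0.5348, 0.0442, 0.2022]
ee_rot: [3.131, -0.252, 0.011]
contact_force: [1.4, 0.1, -1.0]
grip_width: 0.679
```

```bash
python3 - <<'E'
from h import *
s=bot.sense();print(s['time_s'],s['tcp_pos'],s['joint_pos'].round(3))
im=bot.snapshot("wrist");cv2.imwrite("pics/w6.png",cv2.resize(im[140:260,230:400],None,fx=4,fy=4,interpolation=cv2.INTER_CUBIC))
im=bot.snapshot("top")
cv2.imwrite("pics/t6.png",cv2.resize(im[160:280,230:490],None,fx=3,fy=3,interpolation=cv2.INTER_CUBIC))
print(totool(np.array([.513,-.358,.2])-s['tcp_pos']))
E
```

```text
21.05 [0.53475435 0.04415928 0.20222233] [-0.136  0.365  1.523 -0.     1.246  1.595]
[0.04288531 0.40045732 0.0022489 ]
```

View pics/w6.png

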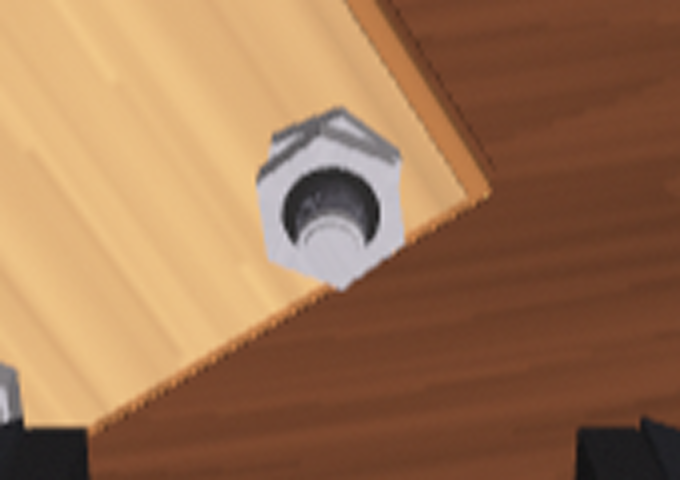

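The nut is down on the washers and the lower nut looks unturned. Next is the foot.

Emit:
{"name": "send_rows", "arguments": {"hand": [0.06, 0.06, 0.06, 0.06, 0.06, 0.06, 0.06, 0.06, 0.06, 0.06], "dp": [[0.004, 0.04, 0], [0.008, 0.08, 0], [0.013, 0.12, 0], [0.017, 0.16, 0], [0.021, 0.2, 0], [0.026, 0.24, 0], [0.03, 0.28, 0], [0.034, 0.32, 0], [0.038, 0.36, 0], [0.043, 0.4, 0.03]], "roll": [-6, -12, -18, -24, -30, -36, -42, -48, -54, -54]}}

```text
time_s: 22.15
tcp_pos: [0.5122, -0.3596, 0.1699]
ee_rot: [2.899, 1.2, 0.002]
contact_force: [1.3, 0.2, -0.5]
grip_width: 0.679
```

Emit:
{"name": "send_rows", "arguments": {"hand": [0.06, 0.06, 0.06], "dp": [[0, 0, 0.04], [0, 0, 0.04], [0, 0, 0.04]], "roll": [0, 0, 0]}}

```text
time_s: 22.45
tcp_pos: [0.5117, -0.3565, 0.1283]
ee_rot: [-2.902, -1.197, 0.001]
contact_force: [-0.3, -0.3, 0.8]
grip_width: 0.675
```

```bash
python3 - <<'E'
from h import *
s=bot.sense();print(s['time_s'],s['tcp_pos'],s['joint_pos'].round(3))
im=bot.snapshot("wrist");cv2.imwrite("pics/w7.png",im)
print(proj("wrist",[[.513,-.358,.024]]))
for r in bot.outline_of("wrist","foot")[:4]:
    ys,xs=np.nonzero(r['pixels']); print(r['p'],r['xy'],xs.min(),xs.max(),ys.min(),ys.max(),plane("wrist",[r['xy']],.018))
E
```

```text
22.45 [ 0.51166265 -0.35648194  0.1283047 ] [-0.796  0.626  1.317  0.     1.201 -0.008]
[[314.58088722 198.06105768]]
0.98 [264.4, 254.4] 237 274 234 282 [[ 0.44440425 -0.36543541  0.018     ]]
0.96 [313.5, 197.2] 292 338 171 220 [[ 0.51177109 -0.35871199  0.018     ]]
0.86 [357.3, 277.4] 331 374 258 306 [[ 0.48600553 -0.43983557  0.018     ]]
0.59 [251.7, 128.0] 223 275 103 154 [[ 0.51785161 -0.2854618   0.018     ]]
```

View pics/w7.png

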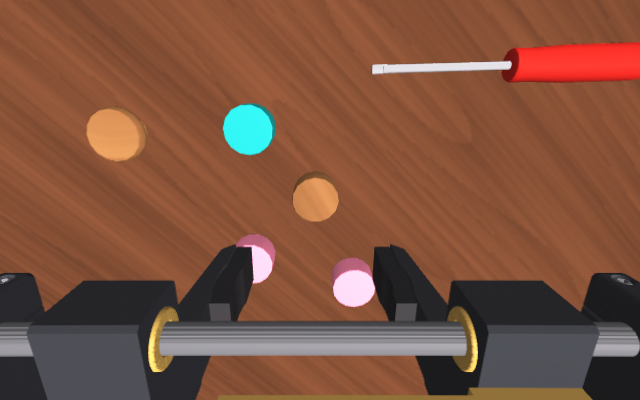

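```bash
python3 - <<'E'
from h import *
s=bot.sense();im=cv2.imread("pics/w7.png")
c=im[160:230,280:350];cv2.imwrite("pics/w7c.png",cv2.resize(c,None,fx=8,fy=8,interpolation=cv2.INTER_CUBIC))
for u in((316,200),(316,199)):
    q=plane("wrist",[u],.024)[0];print(q,totool(q-s['tcp_pos']))
E
```

```text
[ 0.51287393 -0.36041543  0.024     ] [-0.00228951  0.0024231   0.10659226]
[ 0.51347376 -0.3598136   0.024     ] [-0.00143982  0.00241952  0.1065923 ]
```

View pics/w7c.png

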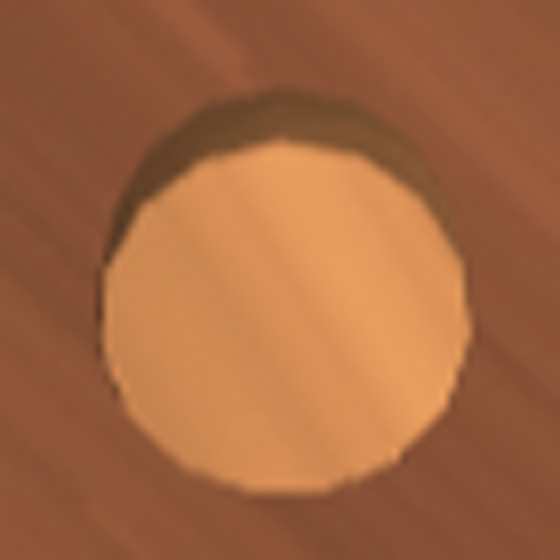

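Emit:
{"name": "send_rows", "arguments": {"hand": [0.06, 0.06, 0.06, 0.06, 0.06, 0.06, 0.04, 0.036, 0.034, 0.034], "dp": [[-0.002, 0.001, 0.03], [-0.002, 0.001, 0.06], [-0.002, 0.001, 0.09], [-0.002, 0.001, 0.115], [-0.002, 0.001, 0.122], [-0.002, 0.001, 0.122], [-0.002, 0.001, 0.122], [-0.002, 0.001, 0.122], [-0.002, 0.001, 0.122], [-0.002, 0.001, 0.122]], "roll": [0, 0, 0, 0, 0, 0, 0, 0, 0, 0], "grip_force": 15}}

```text
time_s: 23.55
tcp_pos: [0.5116, -0.3596, 0.008]
ee_rot: [2.903, 1.196, 0.001]
contact_force: [0.8, 1.1, 6.5]
grip_width: 0.426
```

Emit:
{"name": "send_rows", "arguments": {"hand": [0.034, 0.034, 0.034], "dp": [[0, 0, 0], [0, 0, 0], [0, 0, 0]], "roll": [0, 0, 0]}}

```text
time_s: 23.85
tcp_pos: [0.5116, -0.3596, 0.008]
ee_rot: [2.903, 1.196, 0.001]
contact_force: [-1.1, 1.8, 7.2]
grip_width: 0.428
```

```bash
python3 - <<'E'
from h import *
avg(2)
im=bot.snapshot("wrist");cv2.imwrite("pics/w8.png",im[130:330,200:430])
E
```

```text
t 23.95 Tz [-0.025 -0.036] mean [ 0.1516  0.2083 -0.0304] sd 0.0052 F [-0.55  1.67  6.82] j6 -0.011 tcp [ 0.5116 -0.3596  0.008 ] w 0.426
```

View pics/w8.png

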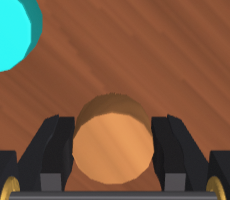

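```bash
python3 - <<'E'
from h import *
s=bot.sense();im=cv2.imread("pics/w8.png")
cv2.imwrite("pics/w8c.png",cv2.resize(im[80:195,55:175],None,fx=5,fy=5,interpolation=cv2.INTER_CUBIC))
q=s['tcp_pos'].copy()
# project circle for grid
Rt=R.from_rotvec(s['ee_rot']).as_matrix()
for x in(-.002,0,.002):
    c=np.array([s['tcp_pos']+Rt@np.array([x+.019*np.cos(a),.019*np.sin(a),0]) for a in np.linspace(0,6.28,73)]);c[:,2]=.024
    u=proj("wrist",c); print(x,(u.min(0)-[255,210])*5+2,(u.max(0)-[255,210])*5+2)
E
```

```text
-0.002 [ 84.84176626 189.41590998] [503.47438858 553.28996219]
0 [ 84.00728123 168.60740054] [504.38471182 535.51110619]
0.002 [ 83.16541311 147.61713108] [505.30306857 517.59065649]
```

View pics/w8c.png

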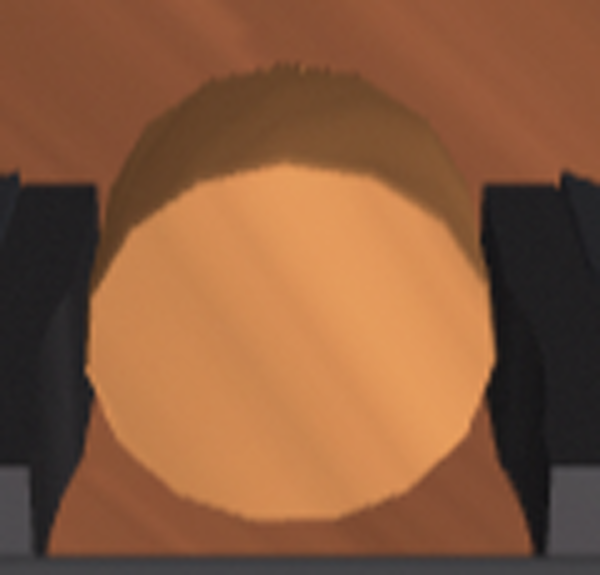

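```bash
python3 - <<'E'
from h import *
s=bot.sense();Rt=R.from_rotvec(s['ee_rot']).as_matrix()
print(Rt.round(3)); print(totool(np.array([.5335,.0443,.142])-s['tcp_pos'])-[.0008,0,0])
E
```

```text
[[ 0.71   0.705  0.001]
 [ 0.705 -0.71  -0.001]
 [ 0.     0.002 -1.   ]]
[ 0.29938791 -0.27092821 -0.13451174]
```

Emit:
{"name": "send_rows", "arguments": {"hand": [0.034, 0.034, 0.034, 0.034, 0.034, 0.034, 0.034, 0.034, 0.034, 0.034], "dp": [[0, 0, -0.02], [0, 0, -0.06], [0, 0, -0.1], [0, 0, -0.135], [0.03, -0.027, -0.135], [0.06, -0.054, -0.135], [0.095, -0.086, -0.135], [0.13, -0.118, -0.135], [0.165, -0.149, -0.135], [0.2, -0.181, -0.135]], "roll": [0, 0, 0, 0, 0, 0, 0, 0, 0, 0]}}

```text
time_s: 25.0
tcp_pos: [0.5253, -0.0881, 0.1421]
ee_rot: [2.905, 1.196, 0.001]
contact_force: [0.4, -0.1, -0.4]
grip_width: 0.427
```

Emit:
{"name": "send_rows", "arguments": {"hand": [0.034, 0.034, 0.034, 0.034, 0.034, 0.034], "dp": [[0.033, -0.03, 0], [0.066, -0.06, 0], [0.085, -0.077, 0], [0.0994, -0.09, 0], [0.0994, -0.09, 0], [0.0994, -0.09, 0]], "roll": [0, 0, 0, 0, 0, 0]}}

```text
time_s: 25.6
tcp_pos: [0.5326, 0.0438, 0.1418]
ee_rot: [2.904, 1.198, -0.0]
contact_force: [-0.2, 0.4, 0.2]
grip_width: 0.425
```

```bash
python3 - <<'E'
from h import *
avg(2);s=bot.sense()
im=bot.snapshot("wrist");cv2.imwrite("pics/w9.png",im[100:380,160:480])
im=bot.snapshot("scene");cv2.imwrite("pics/s9.png",cv2.resize(im[120:230,280:420],None,fx=4,fy=4))
print(totool(np.array([.5335,.0443,.098])-s['tcp_pos'])-[.0008,0,0])
E
```

```text
t 25.7 Tz [-0.034  0.028] mean [-0.0814  0.1294 -0.003 ] sd 0.0312 F [-0.    0.48  0.05] j6 0.651 tcp [0.5327 0.0431 0.1418] w 0.426
[ 0.00065283 -0.00027406  0.04381352]
```

View pics/w9.png

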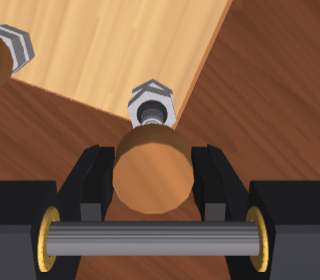

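View pics/s9.png

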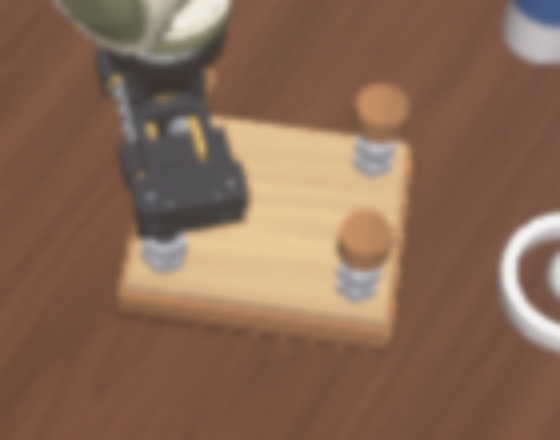

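Emit:
{"name": "send_rows", "arguments": {"hand": [0.034, 0.034, 0.034, 0.034, 0.034, 0.034], "dp": [[0.0007, -0.0003, 0.01], [0.0007, -0.0003, 0.02], [0.0007, -0.0003, 0.028], [0.0007, -0.0003, 0.032], [0.0007, -0.0003, 0.034], [0.0007, -0.0003, 0.036]], "roll": [0, 0, 0, 0, 0, 0]}}

```text
time_s: 26.4
tcp_pos: [0.533, 0.0447, 0.1057]
ee_rot: [2.904, 1.197, 0.0]
contact_force: [1.1, -0.1, 0.5]
grip_width: 0.423
```

```bash
python3 - <<'E'
from h import *
avg(2)
E
```

```text
t 26.5 Tz [-0.039  0.017] mean [-0.0448  0.115  -0.0112] sd 0.0282 F [ 0.38  0.46 -0.58] j6 0.653 tcp [0.5329 0.0447 0.1057] w 0.428
```

Emit:
{"name": "send_rows", "arguments": {"hand": [0.034, 0.034, 0.034, 0.034], "dp": [[0, 0, 0.003], [0, 0, 0.005], [0, 0, 0.0065], [0, 0, 0.0075]], "roll": [0, 0, 0, 0]}}

```text
time_s: 26.9
tcp_pos: [0.5329, 0.0447, 0.0981]
ee_rot: [-2.905, -1.197, 0.0]
contact_force: [-0.1, 1.0, -0.1]
grip_width: 0.43
```

```bash
python3 - <<'E'
from h import *
avg(2)
E
```

```text
t 27.0 Tz [-0.006  0.008] mean [-0.0478  0.12    0.0013] sd 0.0071 F [-0.16  0.71 -0.58] j6 0.653 tcp [0.5328 0.0447 0.0982] w 0.424
```

Emit:
{"name": "send_rows", "arguments": {"hand": [0.034, 0.034, 0.034], "dp": [[0, 0, 0.0006], [0, 0, 0.0012], [0, 0, 0.0012]], "roll": [0, 0, 0]}}

```text
time_s: 27.3
tcp_pos: [0.533, 0.0447, 0.0979]
ee_rot: [2.904, 1.197, 0.001]
contact_force: [-3.3, 0.9, 7.4]
grip_width: 0.427
```

```bash
python3 - <<'E'
from h import *
avg(3)
E
```

```text
t 27.45 Tz [ 0.011  0.021 -0.011] mean [-0.032   0.617   0.0067] sd 0.0134 F [-2.56 -0.12  7.25] j6 0.654 tcp [0.533  0.0447 0.0979] w 0.428
```

The foot met the stud end at TCP z 0.098, exactly where home was expected. I'll release it.

Emit:
{"name": "send_rows", "arguments": {"hand": [0.034, 0.037, 0.042, 0.05, 0.06, 0.06, 0.06], "dp": [[0, 0, -0.0008], [0, 0, -0.0008], [0, 0, -0.0008], [0, 0, -0.0008], [0, 0, -0.0008], [0, 0, -0.01], [0, 0, -0.03]], "roll": [0, 0, 0, 0, 0, 0, 0]}}

```text
time_s: 28.15
tcp_pos: [0.5322, 0.0448, 0.1268]
ee_rot: [-2.903, -1.196, 0.004]
contact_force: [-0.3, 0.8, -0.2]
grip_width: 0.678
```

Emit:
{"name": "send_rows", "arguments": {"hand": [0.06, 0.06, 0.06, 0.06, 0.06, 0.06], "dp": [[0, 0, -0.04], [0, 0, -0.08], [0.03, 0, -0.08], [0.06, 0, -0.08], [0.06, 0, -0.08], [0.06, 0, -0.08]], "roll": [0, 0, 0, 0, 0, 0]}}

```text
time_s: 28.75
tcp_pos: [0.5752, 0.0871, 0.2071]
ee_rot: [2.904, 1.198, -0.001]
contact_force: [0.4, -0.6, -0.1]
grip_width: 0.681
```

```bash
python3 - <<'E'
from h import *
s=bot.sense();print(s['time_s'],s['tcp_pos'],s['contact_force'])
im=bot.snapshot("wrist");cv2.imwrite("pics/w10.png",im)
im=bot.snapshot("scene");cv2.imwrite("pics/s10.png",cv2.resize(im[120:230,280:420],None,fx=4,fy=4))
print(proj("wrist",[[.5335,.0443,.114],[.5335,.0443,.09]]))
for r in bot.outline_of("wrist","foot")[:4]:print(r['p'],r['xy'],plane("wrist",[r['xy']],.11))
E
```

```text
28.75 [0.57524216 0.08707148 0.207138  ] [ 0.44872047 -0.61035044 -0.13003178]
[[313.8144445  270.74510965]
 [313.71765648 256.69780913]]
0.57 [312.5, 267.2] [[0.53345666 0.04567593 0.11      ]]
```

View pics/w10.png

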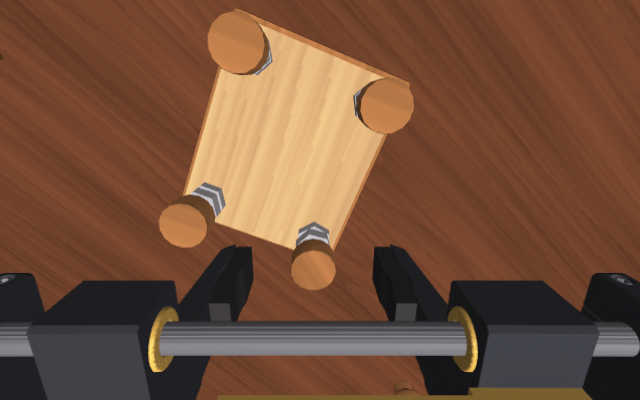

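View pics/s10.png

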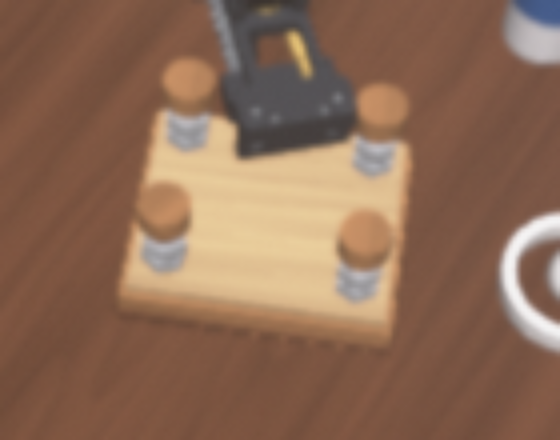

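The foot is upright on the stud: its top shows at (313,270) and the predicted point is (314,271). The scene view agrees, so I'm handing the job in.

```bash
python3 - <<'E'
from station import bot
print(bot.close_job())
E
```

```text
the job is handed in; nothing more can be done
None
```

I tightened the upper nut onto the spring washers, set the wooden foot over the stud, let go, and handed the job in at about 29 s of the 72 s allowed. No verdict was reported.

- **Upper nut:** I turned it down with three grips on the nut, checking the holding torque every 14–30° or so. It ran free at about 0.125 N m, then rose through 0.143, 0.156, 0.183 and 0.206 to 0.244 N m, where I let go.
- **Tightness:** The nut should be about 75–100° past first touch, inside the 50–130° window. The readings disagree somewhat: the final torque alone, on the stated figures, suggests nearer 118°. The torque also grew about 1.5 times faster than the task text says. I did not measure the clamping force directly.
- **Lower nut:** The fingertips stayed above it the whole time. It looked unturned in the wrist pictures, but I judged that by eye.
- **Foot:** It slid over the stud without resistance and met the end with 7 N, within 1 mm of the expected height. After release it stood upright within about 1–2 mm of the expected spot in the wrist picture, and the scene picture agreed.
- **Other things:** I did not re-measure where the bystanders ended up. The arm touched none of them as far as the forces and pictures showed.

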